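# Wipe the trunking offcuts off the assembly board and lay the next circuit on it

## Task

Take the scraper out of its sloped yellow rest and wipe all three offcuts off the white assembly board into the red tray at its end, without ever touching the offcuts by hand. Then stand the scraper back in its rest as it was, and last, with the offcuts still in the red tray, set the breadboard module down (do not drop it) flat in the middle of the board, squarely inside the blue tape frame. Leave all other things, and those in the grey tray, where they are.

Things in the scene. Friction and masses are not known exactly. Their poses are not given: they have to be found in the camera images.
- scraper: loose scraper, 0.28 kg: aluminium bar with black rubber foot, 140 (y) x 16 (x) x 40 mm, above it a wooden grip plate 92 (y) x 20 (x) mm, 40 to 105 mm above the foot: grip it across the 20 mm. Origin: centre of the foot's underside; z axis from foot to grip; same front and back. At the start it leans in the rest, z axis 27 degrees from vertical towards the rest's -x (to the robot)
- rest: fixed rest: dark base 130 x 150 x 10 mm with a yellow V trough 150 mm long along y: a back plate leaning 27 degrees from vertical to -x, which supports the lowest 38 mm of the scraper's bar from beneath, and a foot plate square to it. Origin: centre of the underside. It stands left or right of the board; the green mat is on the other side
- rest_seat (a point): the point where the scraper's origin sits when it is fully home in the rest: 20 mm towards +x from the rest's origin and 32 mm above its underside
- board: fixed white assembly board, 180 (x) x 210 (y) x 60 mm high, with a flat blue tape frame in the middle of its top (inside 86 x 150 mm, long side along y); origin at the centre of its underside, top at z = 60 mm. The trays stand 2 mm from its two short ends (+y and -y)
- scrap_tray: fixed red open tray for the offcuts, 180 (x) x 106 (y) mm outside, walls 4 mm, floor 5 mm, rim 52 mm above the bench (8 mm lower than the board's top), at one end of the board, either +y or -y; its centre is 160 mm from the board's centre. Origin at the centre of its underside
- stock_tray: fixed grey open tray of the same size at the other end of the board, with good parts in it (batteries and transformer); no offcuts here. Origin at the centre of its underside
- module: breadboard module, loose, about 0.16 kg: dark wooden base 56 (x) x 120 (y) x 20 mm with a cream breadboard on top (50 x 100 mm, up to 28 mm above the underside) and small components up to 40 mm. Origin at the centre of its underside. Grip it across the 56 mm of the base. At the start it lies on the green mat
- mat: fixed green mat, 130 x 150 x 3 mm, on the other side of the board from the rest; origin at the centre of its underside
- offcut0: offcut of U-shaped plastic trunking, orange, 64 x 20 x 12 mm (long side = its y axis), lying on the board at the start; origin at the centre of its underside
- offcut1: offcut of U-shaped plastic trunking, green, 62 x 22 x 12 mm (long side = its y axis), lying on the board at the start; origin at the centre of its underside
- offcut2: offcut of U-shaped plastic trunking, yellow, 60 x 18 x 12 mm (long side = its y axis), lying on the board at the start; origin at the centre of its underside
- batteries: black battery holder, 34 x 60 x 20 mm, in the grey tray; leave alone
- transformer: small transformer, 40 x 50 x 26 mm, in the grey tray; leave alone
- solder: reel of solder, 64 mm across, 40 mm high, standing beyond the board; leave alone
- tape_roll: roll of tape, 90 mm across, 22 mm high, lying beyond the board; leave alone
- cutters: yellow-handled cutters, 125 mm long, 12 mm high, lying beyond the board; leave alone
- screwdriver: red screwdriver, 160 mm long, lying beyond the board, to the left; leave alone

How it is judged:
By the outcome, as a careful person would: the job done as asked, in the order asked, and still so for the second after the job is handed in, with the robot touching nothing.
It also fails if it takes over 72 s, if anything falls off the work surface, if the arm or the gripper's body presses on something with over 40 N, if the wrist force passes 120 N, or if a joint passes its speed limit or range.

## Robot

A 6-joint arm with a two-finger parallel gripper is mounted at the origin on the work surface. World frame = base frame: x ahead of the robot, y to its left, z up, the work surface at z = 0. Lengths are in mm, angles in rad, forces in N, time in s.
With the tool pointing down it reaches from about 275 to 1000 mm from the base axis. Payload 8.4 kg.
Tool frame: the origin (TCP) lies at the very end of the fingers, on their centre line; the grasp point (between the pads) lies 19 mm behind it; z points along the fingers, y is the line along which they close (so a half turn about z gives the same grasp; the last joint's range is limited). The gripper opens to 85 mm and grips with 20 to 120 N. Pads are 22 mm wide; open, the fingers measure 114 mm over their backs; the gripper's body (76 mm by 85 mm) begins 54 mm behind the grasp point. The pads swing forward as they close: fully open they stand 13 mm farther back than shut.
Start: joints at [-1.227, 0.353, 1.633, -0, 1.155, -0.002], TCP at [211.842, -588.006, 231.281] pointing down, gripper open.
Joint ranges: [-2.63, 2.63], [-0.92, 2.1], [0.06, 2.66], [-1.3, 4.44], [0, 2.69], [-3.02, 3.02]. Speed limits (rad/s): [2.22, 2.22, 2.79, 3.14, 3.14, 3.14].

## Interface

Orientations are given as a 3x3 rotation matrix whose columns are the frame's x, y, z axes.
In Python, from rig import get_obs, get_image, camera_model, hand_in gives the robot as it stands.
- The arm moves only by the tool drive_tool, never from a script. Its argument "steps" is a list of rows, each an object with "xyz": the shift along the tool's x, y, z in mm, a list of three; "turn": the turn, a rotation vector about the tool's x, y, z in rad, a list of three; "gripper": the opening, from 0 (shut) to 1 (fully open). In form: [{"xyz": [tx, ty, tz], "turn": [ax, ay, az], "gripper": gripper}, ...]. A call has 1 to 8 rows; each row shifts and turns the commanded pose from where the row before left it, along the tool's axes as they then stand; what a row does not reach is not made up. A row lasts 1/8 s, in which the tool goes at most 62.5 mm and 10.7 degrees, less where a joint would pass 70% of its speed; a pose out of reach is approached as far as the arm can. A call is refused whole if a number of a shift passes 62.5 or a number of a turn 0.188, either way. A call with a gripper value outside its range is refused whole. The fingers move at their own pace and stop on an object; "force" is the grip in N (left out, the last holds). Time passes only in rows, so rows that do not move let the fingers close. It gives the time, the measured TCP pose, the force, the opening and the grip force at its end, in the units of the state.
- get_obs(): the state, without advancing time (a new reading comes with each control period).
- get_image(name): name is "scene" or "top" or "wrist"; returns the picture (400x640x3 uint8, blue, green, red); there is no depth.
- camera_model(name): a dict with "camera_matrix" (3x3 intrinsics, pixels), "R" (3x3) and "t" (3): a world point X has camera coordinates R X + t. Camera axes: x right, y down, z forward; pixel columns grow to the right and rows downward; lengths in mm; the calibration is good to about 2 mm. A picture is of the moment at which its call begins: read the wrist's pose just before it. camera_model takes no time and is no camera call; for the wrist camera it gives the pose at the moment of the call.
- hand_in(): hands the job in; it is judged then, once.
The state is a dict: "time": time; "qpos": joint angles; "qvel": joint speeds; "effort": joint torques, N m; "eef_pos": TCP position; "ee_rot": TCP orientation; "ft_force": force on the tool from outside, world axes, zero at the start; "ft_torque": the same for the moment, N m; "gripper_width": finger opening in mm; "grip_force": force on a finger pad.
Only numpy, scipy, OpenCV 4.12 (cv2) and the standard library are available. Lean on these libraries where they do the work, as an engineer would, in place of code of your own. Each camera call takes 0.05 s, during which the arm holds its last target. There are 200 camera calls.

## Working session

There is one attempt and no reset: what is moved stays moved. The work goes in short steps, Python scripts to look and compute and a tool call to move; the robot and the scene stay as the last step left them, time stands still between calls to the robot, and variables do not carry over. Pictures are saved under pics/ and viewed, at most 10 in all, crops included, and the job is handed in when it is done.

Besides the shell and the picture viewer there is one more tool, called after "Emit:" as a command line: name --argument value ..., lists and objects as JSON in quotes. drive_tool: Moves the arm, as the interface text tells. Its arguments: {"type":"object","properties":{"steps":{"type":"array"},"force":{"type":"number"}},"required":["steps"]}

```bash
ls; mkdir -p pics
python3 - <<'E'
from rig import *
import cv2,json
o=get_obs();print({k:(v if not hasattr(v,'tolist') else [round(float(x),3) for x in v.ravel()]) for k,v in o.items()})
for n in("scene","top"):
    im=get_image(n);cv2.imwrite(f"pics/{n}0.png",im);m=camera_model(n);print(n,m)
E
```

```text
pics
{'time': 0.0, 'qpos': [-1.227, 0.354, 1.634, -0.0, 1.155, -0.002], 'qvel': [0.001, 0.001, -0.0, -0.0, -0.001, -0.001], 'effort': [0.003, -60.526, -34.206, 0.0, 0.009, 0.0], 'eef_pos': [211.68, -587.556, 230.562], 'ee_rot': [0.941, 0.339, -0.0, 0.339, -0.941, 0.001, -0.0, -0.001, -1.0], 'ft_force': [-0.533, 0.376, -0.465], 'ft_torque': [0.039, 0.007, 0.078], 'grip_force': 0.0, 'gripper_width': 85.500223329607}
scene {'camera_matrix': array([[415.932287  ,   0.        , 323.82516075],
       [  0.        , 415.932287  , 203.66307936],
       [  0.        ,   0.        ,   1.        ]]), 'R': array([[-0.52793827,  0.8492687 ,  0.00488382],
       [ 0.64614492,  0.40538732, -0.64665127],
       [-0.55116052, -0.3382363 , -0.76277014]]), 't': array([ 324.94612519, -352.62635311, 1260.45533814])}
top {'camera_matrix': array([[477.89709428,   0.        , 322.36000411],
       [  0.        , 477.89709428, 202.58755449],
       [  0.        ,   0.        ,   1.        ]]), 'R': array([[-0.0081787 , -0.9997978 , -0.01837005],
       [-0.99643575,  0.00969086, -0.08379668],
       [ 0.08395776,  0.01761923, -0.99631353]]), 't': array([  15.08326652,  589.18570821, 1302.08400488])}
```

View pics/scene0.png

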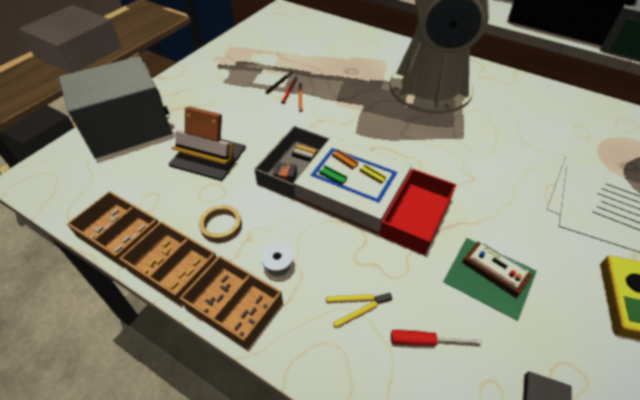

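View pics/top0.png

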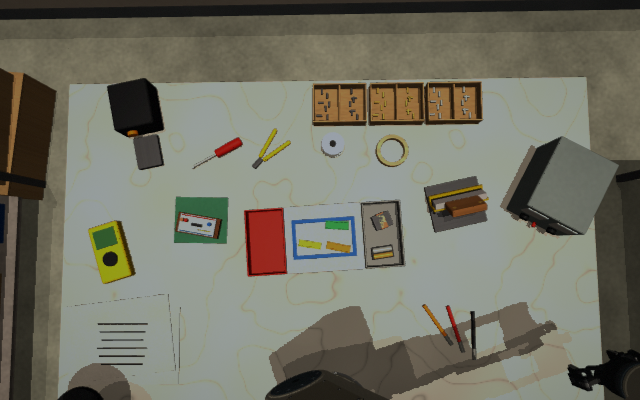

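The scene view shows the scraper leaning in the rest at (203,140), the board at (350,180), the red tray at (420,210) and the module on the mat at (497,268). The top view shows the rest at (457,204), the board at (324,238), the red tray on the left (+y) at (265,242), the module at (198,224), and offcuts at (338,225), (310,244) and (338,247).

```bash
cat > h.py <<'E'
from rig import *
import cv2, numpy as np
def ray(m,px,z):
    px=np.atleast_2d(np.asarray(px,float)); K,R,t=m["camera_matrix"],np.array(m["R"]),np.array(m["t"])
    d=np.c_[px,np.ones(len(px))]@np.linalg.inv(K).T@R; c=-R.T@t
    return c+d*((z-c[2])/d[:,2])[:,None]
def proj(m,X):
    p=(np.atleast_2d(X)@np.array(m["R"]).T+m["t"])@m["camera_matrix"].T; return p[:,:2]/p[:,2:]
def mask(im,lo,hi): return cv2.inRange(cv2.cvtColor(im,cv2.COLOR_BGR2HSV),np.array(lo),np.array(hi))
def rect(m,mk,z,box=None,hull=True):
    if box: b=np.zeros_like(mk); x0,y0,x1,y1=box; b[y0:y1,x0:x1]=mk[y0:y1,x0:x1]; mk=b
    cs=cv2.findContours(mk,cv2.RETR_EXTERNAL,cv2.CHAIN_APPROX_NONE)[0]
    c=max(cs,key=cv2.contourArea).reshape(-1,2)
    P=ray(m,c,z)[:,:2].astype(np.float32); (cx,cy),(w,h),a=cv2.minAreaRect(P)
    if w<h: w,h,a=h,w,a+90   # a = direction of long side from x axis
    a=(a-90+90)%180-90       # yaw: long side relative to +y
    return [round(float(v),1) for v in(cx,cy,w,h,a)]
E
python3 - <<'E'
from h import *
im=cv2.imread("pics/top0.png");m=camera_model("top")
print("tape",rect(m,mask(im,(100,120,60),(125,255,255)),60,(280,200,370,275)))
print("red",rect(m,mask(im,(0,170,60),(8,255,255))|mask(im,(172,150,60),(180,255,255)),52,(235,200,292,280)))
print("mat",rect(m,mask(im,(50,80,30),(90,255,255)),3,(165,190,235,250)))
print("base",rect(m,mask(im,(0,0,0),(180,120,110)),10,(415,170,495,240)))
for n,lo,hi in(("or",(8,150,120),(19,255,255)),("gr",(45,120,60),(80,255,255)),("ye",(22,150,120),(35,255,255))):
    print(n,rect(m,mask(im,lo,hi),72,(295,215,360,260)))
print("module",rect(m,255-mask(im,(50,80,30),(90,255,255)),23,(178,205,226,243)))
print("plate top",rect(m,mask(im,(5,120,60),(18,255,255)),115,(430,185,495,222)))
E
```

```text
tape [492.1, 7.2, 169.3, 105.6, 3.4]
red [482.7, 165.9, 178.3, 105.0, -86.6]
mat [546.1, 354.7, 147.9, 128.3, -1.4]
base [583.7, -358.4, 157.7, 130.8, 12.2]
or [455.8, -54.0, 2.7, 0.0, -0.5]
gr [525.1, -28.2, 56.0, 21.3, -0.7]
ye [474.9, 44.9, 58.3, 16.9, -8.6]
module [530.8, 356.7, 122.8, 56.2, -10.2]
plate top [570.3, -362.5, 99.1, 42.1, 12.5]
```

```bash
cat >> h.py <<'E'
from scipy.spatial.transform import Rotation as Ro
def go(p,R):
    "shift now in tool axes, turn now, and shift in final tool axes"
    o=get_obs(); R0=np.array(o["ee_rot"]).reshape(3,3); p0=np.array(o["eef_pos"]); d=np.array(p)-p0
    print("at",p0.round(1),"shift(now)",(R0.T@d).round(1),"turn",Ro.from_matrix(R0.T@R).as_rotvec().round(3),"shift(after)",(R.T@d).round(1))
def frame(yx,tz): # tool y, z -> R
    z=np.array(tz,float);z/=np.linalg.norm(z);y=np.array(yx,float);y/=np.linalg.norm(y);return np.c_[np.cross(y,z),y,z]
E
python3 - <<'E'
from h import *
im=cv2.imread("pics/top0.png");m=camera_model("top")
print("or",rect(m,mask(im,(6,150,100),(19,255,255)),72,(320,238,356,256)), cv2.cvtColor(im,cv2.COLOR_BGR2HSV)[247,338])
w=camera_model("wrist");o=get_obs();R0=np.array(o["ee_rot"]).reshape(3,3);c=-w["R"].T@w["t"]
print("cam in tool",(R0.T@(c-o["eef_pos"])).round(1),"cam axes in tool\n",(R0.T@w["R"].T).round(2),w["camera_matrix"][0,0])
y=np.radians(12.2);ex=np.array([np.cos(y),np.sin(y),0]);a=-np.sin(np.radians(27))*ex+np.cos(np.radians(27))*np.array([0,0,1])
n=np.cross([-np.sin(y),np.cos(y),0],a)
R=frame(-n,-a);R2=frame(n,-a);seat=np.array([583.7,-358.4,32])+20*ex-[0,0,0]
p=seat+(56+130)*a
go(p,R);go(p,R2);print(p)
E
```

```text
or [455.8, -54.0, 2.7, 0.0, -0.5] [ 22 200 154]
cam in tool [  74.1    1.  -141.3] cam axes in tool
 [[ 0.   -0.96 -0.29]
 [ 1.    0.    0.  ]
 [-0.   -0.29  0.96]] 359.0964595985801
at [ 211.7 -587.6  230.6] shift(now) [363.8 -98.   33. ] turn [0.35  0.402 1.668] shift(after) [-145.4 -294.8  187.1]
at [ 211.7 -587.6  230.6] shift(now) [363.8 -98.   33. ] turn [-0.388  0.337 -1.409] shift(after) [145.4 294.8 187.1]
[ 520.71313725 -372.01824176  197.7272135 ]
```

Emit:
drive_tool --steps '[{"xyz":[0,0,0],"turn":[-0.043,0.037,-0.157],"gripper":1},{"xyz":[0,0,0],"turn":[-0.043,0.037,-0.157],"gripper":1},{"xyz":[0,0,0],"turn":[-0.043,0.037,-0.157],"gripper":1},{"xyz":[0,0,0],"turn":[-0.043,0.037,-0.157],"gripper":1},{"xyz":[0,0,0],"turn":[-0.043,0.037,-0.157],"gripper":1},{"xyz":[0,0,0],"turn":[-0.043,0.037,-0.157],"gripper":1},{"xyz":[0,0,0],"turn":[-0.043,0.037,-0.157],"gripper":1},{"xyz":[0,0,0],"turn":[-0.043,0.037,-0.157],"gripper":1}]'

```text
time: 1.1
eef_pos: [211.7, -587.7, 231.0]
ee_rot: [[-0.063, 0.91, 0.41], [0.998, 0.045, 0.052], [0.029, 0.412, -0.911]]
ft_force: [0.0, 0.3, 0.1]
gripper_width: 85.4
grip_force: 0.0
```

Emit:
drive_tool --steps '[{"xyz":[0,0,0],"turn":[-0.043,0.037,-0.157],"gripper":1},{"xyz":[20.8,42.1,20],"turn":[0,0,0],"gripper":1},{"xyz":[20.8,42.1,20],"turn":[0,0,0],"gripper":1},{"xyz":[20.8,42.1,20],"turn":[0,0,0],"gripper":1},{"xyz":[20.8,42.1,20],"turn":[0,0,0],"gripper":1},{"xyz":[20.8,42.1,20],"turn":[0,0,0],"gripper":1},{"xyz":[20.8,42.1,20],"turn":[0,0,0],"gripper":1},{"xyz":[20.8,42.1,20],"turn":[0,0,0],"gripper":1}]'

```text
time: 2.1
eef_pos: [500.4, -374.8, 238.5]
ee_rot: [[-0.214, 0.871, 0.441], [0.977, 0.192, 0.093], [-0.004, 0.451, -0.892]]
ft_force: [0.3, 0.3, 0.1]
gripper_width: 85.5
grip_force: 0.0
```

Run:
```python
from h import *
import pickle
o=get_obs();im=get_image("wrist");m=camera_model("wrist");cv2.imwrite("pics/w1.png",im);pickle.dump(m,open("w1.pkl","wb"))
print(o["time"],o["eef_pos"],o["ee_rot"],o["qpos"])
```

```text
2.1 [ 500.43976022 -374.80891983  238.48611153] [[-0.21353154  0.87148305  0.44149924]
 [ 0.97692664  0.19247682  0.09255819]
 [-0.00431548  0.45107646 -0.89247488]] [-0.86399884  0.24728354  1.853821    0.5399262   0.87886428 -1.39615703]
```

View pics/w1.png

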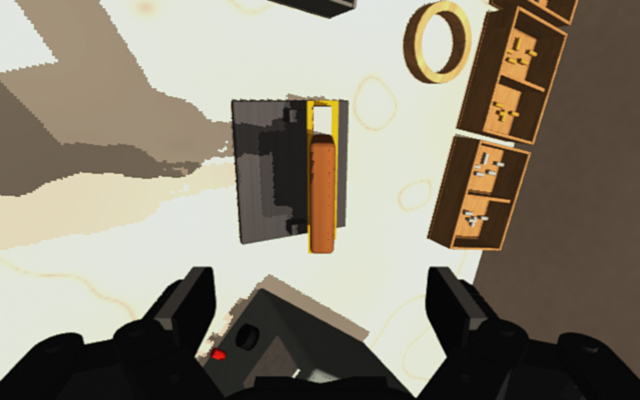

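The wrist view shows the rest's dark base spanning (232–348, 100–243). The scraper's grip plate is seen nearly end-on at (321, 138–252), and the two open fingers are at the bottom.

Run:
```python
from h import *
import pickle
m=pickle.load(open("w1.pkl","rb"));im=cv2.imread("pics/w1.png")
hsv=cv2.cvtColor(im,cv2.COLOR_BGR2HSV)
d=mask(im,(0,0,0),(180,110,95));e=np.zeros_like(d);e[95:250,225:356]=d[95:250,225:356]
e=cv2.morphologyEx(e,cv2.MORPH_OPEN,np.ones((3,3)))
pts=np.argwhere(e)[:,::-1].astype(np.float32)
P=ray(m,pts,10)[:,:2].astype(np.float32);r=cv2.minAreaRect(P);print("base",r)
# edges: left edge and top edge line fits
L=[(c,y) for y in range(110,235,3) for c in [np.argmax(e[y]>0)] if e[y].any()]
Lw=ray(m,L,10)[:,:2].astype(np.float32);v=cv2.fitLine(Lw,cv2.DIST_HUBER,0,.01,.01).ravel();print("left edge dir(yaw)",np.degrees(np.arctan2(-v[0]*np.sign(v[1]),abs(v[1]))),v)
y=np.arctan2(-v[0]*np.sign(v[1]),abs(v[1]))
B=np.array([[np.cos(y),np.sin(y)],[-np.sin(y),np.cos(y)]]); q=P@B.T; lo=np.percentile(q,.3,axis=0);hi=np.percentile(q,99.7,axis=0)
print("ext",hi-lo); c=B.T@((lo+hi)/2);print("centre",c,"left-based",B.T@np.array([np.median(Lw@B[0])+65,(lo+hi)[1]/2]))
br=mask(im,(4,110,60),(16,255,255));b=np.zeros_like(br);b[125:260,300:345]=br[125:260,300:345]
ex=np.array([*B[0],0]);s,k=np.sin(np.radians(27)),np.cos(np.radians(27));a=-s*ex+k*np.array([0,0,1])
seat=np.array([*c,32])+20*ex
Q=np.argwhere(b)[:,::-1].astype(float)
print("pix",Q.min(0),Q.max(0))
K,R,t=m["camera_matrix"],np.array(m["R"]),np.array(m["t"]);C=-R.T@t
D=np.c_[Q,np.ones(len(Q))]@np.linalg.inv(K).T@R
X=C+D*(((seat+105*a-C)@a)/(D@a))[:,None]-seat
ey=np.array([*B[1],0]);n=np.cross(ey,a)
uv=np.c_[X@n,X@ey].astype(np.float32);print("plate in (n,ey)",cv2.minAreaRect(uv),np.percentile(uv,[1,50,99],axis=0).round(1).tolist())
print("seat",seat)
for yy in(133,138,145,200,245,250):print(yy,[tuple(hsv[yy,x]) for x in(314,322,330)])
```

```text
base ((587.5736694335938, -358.4051513671875), (129.4255828857422, 147.46829223632812), 12.247347831726074)
left edge dir(yaw) 12.578037 [ 2.1776913e-01 -9.7600031e-01  5.2448499e+02 -3.6833633e+02]
ext [128.4385 146.482 ]
centre [ 587.633   -357.92532] left-based [ 588.7157  -357.68375]
pix [310. 132.] [334. 252.]
plate in (n,ey) ((1.6536445617675781, 4.148616790771484), (96.06383514404297, 18.499732971191406), 89.7047119140625) [[-7.5, -43.0], [1.7, 3.4], [10.7, 44.6]]
seat [ 607.15300179 -353.56994057   32.        ]
133 [(np.uint8(12), np.uint8(50), np.uint8(132)), (np.uint8(19), np.uint8(33), np.uint8(148)), (np.uint8(27), np.uint8(38), np.uint8(228))]
138 [(np.uint8(11), np.uint8(184), np.uint8(47)), (np.uint8(11), np.uint8(193), np.uint8(49)), (np.uint8(10), np.uint8(194), np.uint8(54))]
145 [(np.uint8(12), np.uint8(191), np.uint8(156)), (np.uint8(12), np.uint8(193), np.uint8(157)), (np.uint8(12), np.uint8(192), np.uint8(165))]
200 [(np.uint8(12), np.uint8(191), np.uint8(171)), (np.uint8(12), np.uint8(191), np.uint8(179)), (np.uint8(12), np.uint8(190), np.uint8(193))]
245 [(np.uint8(12), np.uint8(193), np.uint8(165)), (np.uint8(12), np.uint8(191), np.uint8(175)), (np.uint8(12), np.uint8(193), np.uint8(189))]
250 [(np.uint8(12), np.uint8(196), np.uint8(163)), (np.uint8(12), np.uint8(193), np.uint8(176)), (np.uint8(12), np.uint8(197), np.uint8(186))]
```

```bash
cat >> h.py <<'E'
Y=np.radians(12.3);ex=np.array([np.cos(Y),np.sin(Y),0]);ey=np.array([-np.sin(Y),np.cos(Y),0])
a=-np.sin(np.radians(27))*ex+np.cos(np.radians(27))*np.array([0,0,1.]);n=np.cross(ey,a);Rg=frame(n,-a)
seat=np.array([607.2,-353.5,32])+1.3*n
E
python3 - <<'E'
from h import *
go(seat+56*a,Rg)
E
```

```text
at [ 503.9 -371.4  238.9] shift(now) [ -4.4   0.9 175.9] turn [-0.001  0.001  0.003] shift(after) [ -4.5   0.6 175.9]
```

Emit:
drive_tool --steps '[{"xyz":[-4.4,0.7,26],"turn":[0,0,0.003],"gripper":1},{"xyz":[0,0,40],"turn":[0,0,0],"gripper":1},{"xyz":[0,0,40],"turn":[0,0,0],"gripper":1},{"xyz":[0,0,40],"turn":[0,0,0],"gripper":1},{"xyz":[0,0,30],"turn":[0,0,0],"gripper":1},{"xyz":[0,0,0],"turn":[0,0,0],"gripper":1},{"xyz":[0,0,0],"turn":[0,0,0],"gripper":1}]'

```text
time: 3.02
eef_pos: [578.5, -364.2, 82.6]
ee_rot: [[-0.211, 0.872, 0.442], [0.977, 0.19, 0.092], [-0.003, 0.451, -0.892]]
ft_force: [0.0, -0.1, -0.5]
gripper_width: 85.2
grip_force: 0.0
```

Run:
```python
from h import *
go(seat+56*a,Rg)
```

```text
at [ 578.5 -364.2   82.6] shift(now) [4.4 5.3 2.8] turn [-0.003  0.004 -0.   ] shift(after) [4.4 5.3 2.8]
```

Emit:
drive_tool --steps '[{"xyz":[4.4,5.3,2.8],"turn":[-0.003,0.004,0],"gripper":1},{"xyz":[0,0,0],"turn":[0,0,0],"gripper":1},{"xyz":[0,0,0],"turn":[0,0,0],"gripper":1}]'

```text
time: 3.4
eef_pos: [583.7, -358.6, 82.5]
ee_rot: [[-0.213, 0.87, 0.444], [0.977, 0.19, 0.096], [-0.0, 0.454, -0.891]]
ft_force: [-0.0, -0.5, -0.4]
gripper_width: 85.0
grip_force: 0.0
```

Run:
```python
from h import *
go(seat+56*a,Rg)
im=get_image("wrist");cv2.imwrite("pics/w2.png",im)
```

```text
at [ 583.7 -358.6   82.5] shift(now) [-0.1 -0.2 -0.1] turn [ 0.  0. -0.] shift(after) [-0.1 -0.2 -0.1]
```

View pics/w2.png

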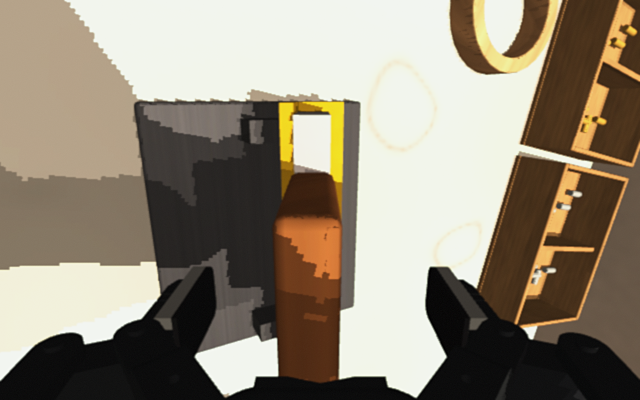

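The plate lies between the fingers, with its top end face spanning columns 275–341 (centre about 308). The finger midpoint is at 320, so there is a small offset along tool y.

Run:
```python
from h import *
m=camera_model("wrist");o=get_obs();R0=np.array(o["ee_rot"]);p0=o["eef_pos"]
for v in(-10,0,10):
    X=[p0+R0@np.array([u,v,-49]) for u in(0,46)];print(v,proj(m,X).round(1).tolist())
im=cv2.imread("pics/w2.png");b=mask(im,(4,110,30),(16,255,255))
for y in(180,200,230,260,300,340):
    c=np.flatnonzero(b[y,260:360])+260;print(y,c.min(),c.max(),(c.min()+c.max())/2)
```

```text
-10 [[287.8, 345.7], [283.5, 200.6]]
0 [[320.6, 345.7], [320.9, 200.6]]
10 [[353.5, 345.8], [358.3, 200.7]]
180 290 332 311.0
200 282 337 309.5
230 272 341 306.5
260 273 341 307.0
300 275 339 307.0
340 278 338 308.0
```

Emit:
drive_tool --steps '[{"xyz":[-4.5,-3.8,0],"turn":[0,0,0],"gripper":1},{"xyz":[0,0,0],"turn":[0,0,0],"gripper":1},{"xyz":[0,0,0],"turn":[0,0,0],"gripper":0.4},{"xyz":[0,0,0],"turn":[0,0,0],"gripper":0.3},{"xyz":[0,0,0],"turn":[0,0,0],"gripper":0},{"xyz":[0,0,0],"turn":[0,0,0],"gripper":0},{"xyz":[0,0,0],"turn":[0,0,0],"gripper":0},{"xyz":[0,0,0],"turn":[0,0,0],"gripper":0}]' --force 70

```text
time: 4.45
eef_pos: [581.4, -363.6, 80.3]
ee_rot: [[-0.213, 0.871, 0.444], [0.977, 0.189, 0.097], [0.0, 0.454, -0.891]]
ft_force: [0.6, 0.6, 1.0]
gripper_width: 19.1
grip_force: 68.8
```

Run:
```python
from h import *
o=get_obs();print(o["time"],o["eef_pos"].round(2),o["ft_force"].round(1),o["gripper_width"],o["grip_force"])
s=seat-3.8*n-4.5*ey;print("seat",s);go(s+56*a,Rg)
```

```text
4.45 [ 581.39 -363.57   80.29] [0.6 0.6 1. ] 19.122984363189737 68.81323099136353
seat [ 605.98225179 -358.37123375   30.86502375]
at [ 581.4 -363.6   80.3] shift(now) [-0.2 -0.  -0.5] turn [ 0. -0. -0.] shift(after) [-0.2 -0.  -0.5]
```

```bash
cat >> h.py <<'E'
G=np.array([581.4,-363.6,80.3])
def Rd(yaw): c,s=np.cos(np.radians(yaw)),np.sin(np.radians(yaw)); return np.array([[c,s,0],[s,-c,0],[0,0,-1.]])
bc=np.array([492.1,7.2]);by=3.4
def bp(x,y): c,s=np.cos(np.radians(by)),np.sin(np.radians(by)); return bc+[c*x-s*y,s*x+c*y]
E
python3 - <<'E'
from h import *
p1=G+130*a;R=Rd(by);p=np.r_[bp(0,-92),176]
print(p1,p,Ro.from_matrix(Rg.T@R).as_rotvec(), R.T@(p-p1))
im=cv2.imread("pics/top0.png");m=camera_model("top");hsv=cv2.cvtColor(im,cv2.COLOR_BGR2HSV)
print(hsv[244:251:3,326:352:3].tolist())
for k,lo,hi in(("or",(8,120,120),(24,255,255)),("gr",(45,120,60),(80,255,255))):
    print(k,rect(m,mask(im,lo,hi),72,(324,238,356,256) if k=="or" else (295,215,360,260)))
E
```

```text
[ 523.73597688 -376.1727903   196.13084814] [497.55618637 -84.63806417 176.        ] [ 0.34725827 -0.40586946  1.69056795] [  -8.8438422  -292.57420328   20.13084814]
[[[25, 58, 153], [22, 202, 153], [22, 202, 153], [21, 206, 152], [20, 203, 151], [21, 156, 152], [24, 82, 153], [90, 13, 160], [60, 11, 160]], [[22, 174, 141], [22, 202, 153], [22, 203, 153], [22, 200, 153], [22, 200, 154], [22, 202, 153], [22, 202, 153], [21, 202, 153], [21, 116, 152]], [[68, 13, 160], [53, 14, 160], [53, 13, 157], [20, 114, 123], [22, 203, 153], [20, 211, 133], [22, 203, 152], [22, 203, 153], [29, 40, 153]]]
or [467.4, -31.2, 62.5, 19.2, -11.7]
gr [525.1, -28.2, 56.0, 21.3, -0.7]
```

Emit:
drive_tool --steps '[{"xyz":[0,0,-20],"turn":[0,0,0],"gripper":0},{"xyz":[0,0,-50],"turn":[0,0,0],"gripper":0},{"xyz":[0,0,-60],"turn":[0,0,0],"gripper":0},{"xyz":[0,0,0],"turn":[0.0316,-0.0369,0.1537],"gripper":0},{"xyz":[0,0,0],"turn":[0.0316,-0.0369,0.1537],"gripper":0},{"xyz":[0,0,0],"turn":[0.0316,-0.0369,0.1537],"gripper":0},{"xyz":[0,0,0],"turn":[0.0316,-0.0369,0.1537],"gripper":0},{"xyz":[0,0,0],"turn":[0.0316,-0.0369,0.1537],"gripper":0}]'

```text
time: 5.45
eef_pos: [522.7, -375.5, 195.2]
ee_rot: [[0.54, 0.797, 0.269], [0.835, -0.549, -0.05], [0.108, 0.252, -0.962]]
ft_force: [-0.3, 0.1, -2.6]
gripper_width: 18.9
grip_force: 71.5
```

Emit:
drive_tool --steps '[{"xyz":[0,0,0],"turn":[0.0316,-0.0369,0.1537],"gripper":0},{"xyz":[0,0,0],"turn":[0.0316,-0.0369,0.1537],"gripper":0},{"xyz":[0,0,0],"turn":[0.0316,-0.0369,0.1537],"gripper":0},{"xyz":[0,0,0],"turn":[0.0316,-0.0369,0.1537],"gripper":0},{"xyz":[0,0,0],"turn":[0.0316,-0.0369,0.1537],"gripper":0},{"xyz":[0,0,0],"turn":[0.0316,-0.0369,0.1537],"gripper":0},{"xyz":[-1.5,-48.8,3.3],"turn":[0,0,0],"gripper":0},{"xyz":[-1.5,-48.8,3.3],"turn":[0,0,0],"gripper":0}]'

```text
time: 6.45
eef_pos: [514.0, -277.8, 188.3]
ee_rot: [[0.998, 0.058, -0.002], [0.058, -0.998, 0.001], [-0.002, -0.001, -1.0]]
ft_force: [1.0, 0.3, -2.7]
gripper_width: 19.2
grip_force: 71.6
```

Emit:
drive_tool --steps '[{"xyz":[-1.5,-48.8,3.3],"turn":[0,0,0],"gripper":0},{"xyz":[-1.5,-48.8,3.3],"turn":[0,0,0],"gripper":0},{"xyz":[-1.4,-48.8,3.3],"turn":[0,0,0],"gripper":0},{"xyz":[-1.4,-48.6,3.6],"turn":[0,0,0],"gripper":0},{"xyz":[0,0,0],"turn":[0,0,0],"gripper":0},{"xyz":[0,0,0],"turn":[0,0,0],"gripper":0},{"xyz":[0,0,0],"turn":[0,0,0],"gripper":0}]'

```text
time: 7.32
eef_pos: [497.7, -85.4, 175.9]
ee_rot: [[0.998, 0.058, -0.0], [0.058, -0.998, 0.0], [-0.0, -0.0, -1.0]]
ft_force: [0.4, -0.3, -3.8]
gripper_width: 19.2
grip_force: 72.0
```

Run:
```python
from h import *
go(np.r_[bp(0,-92),176],Rd(by));print(get_obs()["qpos"],get_obs()["ft_force"],get_obs()["time"],get_obs()["gripper_width"])
m=camera_model("wrist");im=get_image("wrist");cv2.imwrite("pics/w3.png",im)
print("tape",rect(m,mask(im,(100,120,60),(125,255,255)),60))
```

```text
at [497.7 -85.4 175.9] shift(now) [-0.1 -0.8 -0.1] turn [-0.     0.    -0.001] shift(after) [-0.1 -0.8 -0.1]
[-1.73112020e-01  2.32424325e-01  1.94049241e+00  2.00161538e-04
  9.69122186e-01  1.33962165e+00] [ 0.37203868 -0.34382514 -3.84337962] 7.325 19.17247075176271
tape [494.5, 8.3, 162.7, 104.7, 3.4]
```

View pics/w3.png

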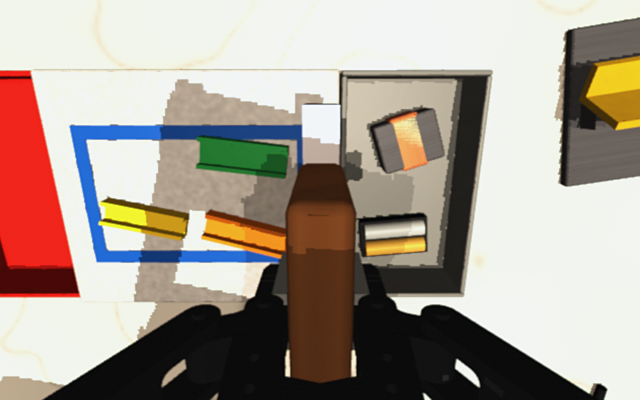

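The blade hangs over the board's -y end: its bar end is at (321,120) and the tray edge at column 343. Offcuts lie clear to the left: green (243,155), orange (243,232), yellow (143,218).

Emit:
drive_tool --steps '[{"xyz":[0,-0.8,20],"turn":[0,0,0],"gripper":0},{"xyz":[0,0,20],"turn":[0,0,0],"gripper":0},{"xyz":[0,0,14],"turn":[0,0,0],"gripper":0},{"xyz":[0,0,4],"turn":[0,0,0],"gripper":0},{"xyz":[0,0,0],"turn":[0,0,0],"gripper":0},{"xyz":[0,0,0],"turn":[0,0,0],"gripper":0}]'

```text
time: 8.12
eef_pos: [498.0, -83.9, 118.6]
ee_rot: [[0.998, 0.059, 0.001], [0.059, -0.998, 0.0], [0.001, -0.0, -1.0]]
ft_force: [1.6, 0.6, -2.3]
gripper_width: 19.4
grip_force: 72.1
```

Emit:
drive_tool --steps '[{"xyz":[0,0,1.2],"turn":[0,0,0],"gripper":0},{"xyz":[0,0,0],"turn":[0,0,0],"gripper":0},{"xyz":[0,0,0],"turn":[0,0,0],"gripper":0}]'

```text
time: 8.5
eef_pos: [497.5, -83.7, 116.9]
ee_rot: [[0.998, 0.059, -0.0], [0.059, -0.998, 0.0], [-0.0, -0.0, -1.0]]
ft_force: [-0.8, 0.0, -2.4]
gripper_width: 19.5
grip_force: 72.1
```

Emit:
drive_tool --steps '[{"xyz":[0,0,1.2],"turn":[0,0,0],"gripper":0},{"xyz":[0,0,0],"turn":[0,0,0],"gripper":0},{"xyz":[0,0,0],"turn":[0,0,0],"gripper":0}]'

```text
time: 8.88
eef_pos: [497.5, -83.7, 115.5]
ee_rot: [[0.998, 0.059, -0.001], [0.059, -0.998, 0.001], [-0.0, -0.001, -1.0]]
ft_force: [-0.4, -0.1, -3.3]
gripper_width: 19.0
grip_force: 72.1
```

Emit:
drive_tool --steps '[{"xyz":[0,-6,0],"turn":[0,0,0],"gripper":0},{"xyz":[0,-10,0],"turn":[0,0,0],"gripper":0},{"xyz":[0,-12,0],"turn":[0,0,0],"gripper":0},{"xyz":[0,-12,0],"turn":[0,0,0],"gripper":0},{"xyz":[0,-12,0],"turn":[0,0,0],"gripper":0},{"xyz":[0,-12,0],"turn":[0,0,0],"gripper":0},{"xyz":[0,-12,0],"turn":[0,0,0],"gripper":0},{"xyz":[0,-12,0],"turn":[0,0,0],"gripper":0}]'

```text
time: 9.88
eef_pos: [492.3, 5.0, 115.6]
ee_rot: [[0.998, 0.059, -0.0], [0.059, -0.998, 0.0], [-0.0, -0.001, -1.0]]
ft_force: [1.1, -0.6, -3.7]
gripper_width: 19.1
grip_force: 72.1
```

Run:
```python
from h import *
im=get_image("wrist");cv2.imwrite("pics/w4.png",im);o=get_obs();print(o["eef_pos"],o["ft_force"])
```

```text
[492.12574222   5.99311345 115.61088349] [-0.22738079  1.35083331 -3.07357766]
```

View pics/w4.png

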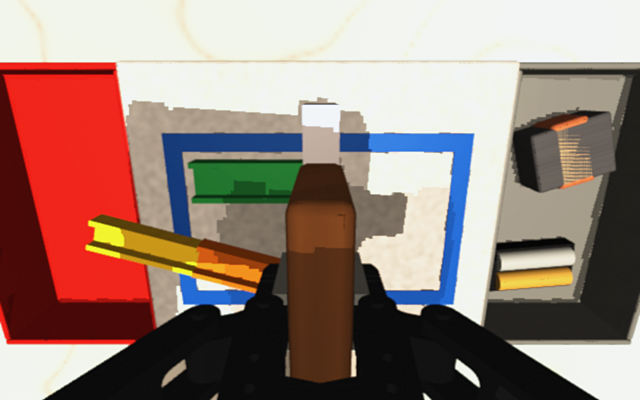

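The blade stands mid-board at (321,120) and is pushing green (245,180). Orange (235,262) is pushing yellow (140,243), whose end already overhangs the red tray.

Emit:
drive_tool --steps '[{"xyz":[0,-10,0],"turn":[0,0,0],"gripper":0},{"xyz":[0,-10,0],"turn":[0,0,0],"gripper":0},{"xyz":[0,-10,0],"turn":[0,0,0],"gripper":0},{"xyz":[0,-10,0],"turn":[0,0,0],"gripper":0},{"xyz":[0,-10,0],"turn":[0,0,0],"gripper":0},{"xyz":[0,-10,0],"turn":[0,0,0],"gripper":0},{"xyz":[0,-10,0],"turn":[0,0,0],"gripper":0},{"xyz":[0,-10,0],"turn":[0,0,0],"gripper":0}]'

```text
time: 10.92
eef_pos: [487.6, 84.7, 115.7]
ee_rot: [[0.998, 0.059, -0.0], [0.059, -0.998, 0.0], [-0.0, -0.001, -1.0]]
ft_force: [0.1, -0.7, -3.1]
gripper_width: 19.0
grip_force: 72.1
```

Emit:
drive_tool --steps '[{"xyz":[0,-10,0],"turn":[0,0,0],"gripper":0},{"xyz":[0,-10,0],"turn":[0,0,0],"gripper":0},{"xyz":[0,-10,0],"turn":[0,0,0],"gripper":0},{"xyz":[0,-8,0],"turn":[0,0,0],"gripper":0},{"xyz":[0,-8,0],"turn":[0,0,0],"gripper":0},{"xyz":[0,-8,0],"turn":[0,0,0],"gripper":0},{"xyz":[0,-8,0],"turn":[0,0,0],"gripper":0},{"xyz":[0,-8,0],"turn":[0,0,0],"gripper":0}]'

```text
time: 11.92
eef_pos: [483.4, 154.4, 115.7]
ee_rot: [[0.998, 0.059, -0.0], [0.059, -0.998, 0.001], [-0.0, -0.001, -1.0]]
ft_force: [-0.3, -0.5, -2.9]
gripper_width: 19.1
grip_force: 72.1
```

Run:
```python
from h import *
im=get_image("wrist");cv2.imwrite("pics/w5.png",im);o=get_obs();print(o["eef_pos"],o["ft_force"])
```

```text
[483.48745407 155.11769087 115.72898685] [ 0.23023091  1.36287488 -2.51958642]
```

View pics/w5.png

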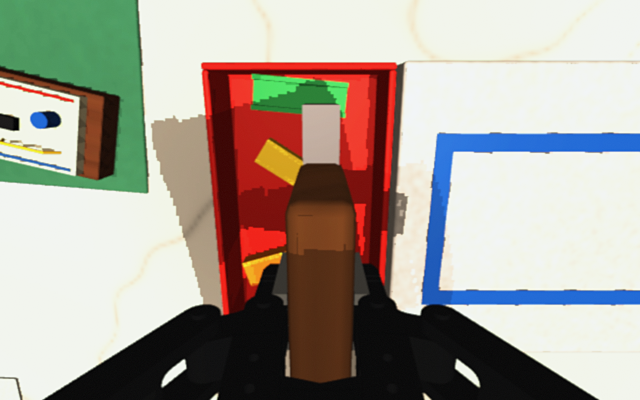

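All three offcuts lie in the red tray: green (300,93), yellow (280,160), orange (265,265). The board is clear.

Emit:
drive_tool --steps '[{"xyz":[0,0,-20],"turn":[0,0,0],"gripper":0},{"xyz":[0,0,-40],"turn":[0,0,0],"gripper":0},{"xyz":[0,0,-30],"turn":[0,0,0],"gripper":0},{"xyz":[0,50,0],"turn":[0,0,0],"gripper":0},{"xyz":[0,50,0],"turn":[0,0,0],"gripper":0},{"xyz":[0,50,0],"turn":[0,0,0],"gripper":0},{"xyz":[0,50,0],"turn":[0,0,0],"gripper":0},{"xyz":[0,50,0],"turn":[0,0,0],"gripper":0}]'

```text
time: 12.98
eef_pos: [498.1, -97.3, 205.6]
ee_rot: [[0.998, 0.059, -0.0], [0.059, -0.998, 0.0], [-0.0, -0.0, -1.0]]
ft_force: [0.5, 0.7, -2.5]
gripper_width: 19.6
grip_force: 72.1
```

Emit:
drive_tool --steps '[{"xyz":[0,50,0],"turn":[0,0,0],"gripper":0},{"xyz":[0,50,0],"turn":[0,0,0],"gripper":0},{"xyz":[0,50,0],"turn":[0,0,0],"gripper":0},{"xyz":[0,50,0],"turn":[0,0,0],"gripper":0},{"xyz":[0,50,0],"turn":[0,0,0],"gripper":0},{"xyz":[0,0,0],"turn":[0,0,0],"gripper":0},{"xyz":[0,0,0],"turn":[0,0,0],"gripper":0}]'

```text
time: 13.85
eef_pos: [512.5, -344.8, 204.9]
ee_rot: [[0.998, 0.058, -0.001], [0.058, -0.998, 0.002], [-0.001, -0.002, -1.0]]
ft_force: [-0.3, 0.2, -3.9]
gripper_width: 19.2
grip_force: 72.2
```

Run:
```python
from h import *
go(G+130*a+1.5*n,Rg);o=get_obs();print(o["qpos"].round(2))
```

```text
at [ 512.5 -344.8  204.9] shift(now) [10.7 31.7  8. ] turn [-0.349  0.406 -1.692] shift(after) [-33.    1.4   9.8]
[-0.59  0.37  1.67  0.    1.1   0.92]
```

Emit:
drive_tool --steps '[{"xyz":[0,0,0],"turn":[-0.0317,0.0369,-0.1538],"gripper":0},{"xyz":[0,0,0],"turn":[-0.0317,0.0369,-0.1538],"gripper":0},{"xyz":[0,0,0],"turn":[-0.0317,0.0369,-0.1538],"gripper":0},{"xyz":[0,0,0],"turn":[-0.0317,0.0369,-0.1538],"gripper":0},{"xyz":[0,0,0],"turn":[-0.0317,0.0369,-0.1538],"gripper":0},{"xyz":[0,0,0],"turn":[-0.0317,0.0369,-0.1538],"gripper":0},{"xyz":[0,0,0],"turn":[-0.0317,0.0369,-0.1538],"gripper":0},{"xyz":[0,0,0],"turn":[-0.0317,0.0369,-0.1538],"gripper":0}]'

```text
time: 14.85
eef_pos: [512.8, -343.3, 205.4]
ee_rot: [[0.241, 0.902, 0.357], [0.967, -0.255, -0.008], [0.084, 0.347, -0.934]]
ft_force: [0.3, 0.0, -3.4]
gripper_width: 19.1
grip_force: 72.3
```

Emit:
drive_tool --steps '[{"xyz":[0,0,0],"turn":[-0.0317,0.0369,-0.1538],"gripper":0},{"xyz":[0,0,0],"turn":[-0.0317,0.0369,-0.1538],"gripper":0},{"xyz":[0,0,0],"turn":[-0.0317,0.0369,-0.1538],"gripper":0},{"xyz":[-33,1.4,9.8],"turn":[0,0,0],"gripper":0},{"xyz":[0,0,0],"turn":[0,0,0],"gripper":0},{"xyz":[0,0,0],"turn":[0,0,0],"gripper":0}]'

```text
time: 15.6
eef_pos: [525.4, -374.7, 197.0]
ee_rot: [[-0.215, 0.87, 0.443], [0.977, 0.191, 0.098], [0.001, 0.454, -0.891]]
ft_force: [-0.2, 0.0, -3.7]
gripper_width: 19.1
grip_force: 72.2
```

Run:
```python
from h import *
go(G+20*a+1.5*n,Rg)
```

```text
at [ 525.4 -374.7  197. ] shift(now) [ -1.3  -0.6 109.9] turn [-0.    -0.002  0.001] shift(after) [ -1.1  -0.6 110. ]
```

Emit:
drive_tool --steps '[{"xyz":[-1.2,-0.4,30],"turn":[0,-0.002,0.001],"gripper":0},{"xyz":[0,0,40],"turn":[0,0,0],"gripper":0},{"xyz":[0,0,30],"turn":[0,0,0],"gripper":0},{"xyz":[0,0,10],"turn":[0,0,0],"gripper":0},{"xyz":[0,0,0],"turn":[0,0,0],"gripper":0},{"xyz":[0,0,0],"turn":[0,0,0],"gripper":0}]'

```text
time: 16.35
eef_pos: [574.5, -367.5, 100.6]
ee_rot: [[-0.212, 0.87, 0.446], [0.977, 0.19, 0.094], [-0.003, 0.455, -0.89]]
ft_force: [0.9, 0.5, -3.3]
gripper_width: 19.2
grip_force: 72.0
```

Run:
```python
from h import *
go(G+1*a+0.5*n,Rg);print(get_obs()["ft_force"])
```

```text
at [ 574.5 -367.5  100.6] shift(now) [ 2.4 -2.  20.5] turn [0.001 0.003 0.   ] shift(after) [ 2.3 -2.  20.5]
[ 0.93241021  0.51260983 -3.28250545]
```

Emit:
drive_tool --steps '[{"xyz":[1.8,-0.8,8],"turn":[0.001,0.003,0],"gripper":0},{"xyz":[0,0,7],"turn":[0,0,0],"gripper":0},{"xyz":[0,0,0],"turn":[0,0,0],"gripper":0},{"xyz":[0,0,0],"turn":[0,0,0],"gripper":0},{"xyz":[0,0,0],"turn":[0,0,0],"gripper":0}]'

```text
time: 16.98
eef_pos: [580.0, -364.1, 85.6]
ee_rot: [[-0.213, 0.871, 0.443], [0.977, 0.19, 0.097], [0.001, 0.454, -0.891]]
ft_force: [0.1, 0.2, -3.3]
gripper_width: 19.0
grip_force: 72.1
```

Run:
```python
from h import *
go(G,Rg);print(get_obs()["ft_force"])
```

```text
at [ 580.  -364.1   85.6] shift(now) [ 0.2 -1.1  5.4] turn [-0.    -0.001 -0.   ] shift(after) [ 0.2 -1.1  5.4]
[ 0.09012252  0.21089061 -3.28490217]
```

Emit:
drive_tool --steps '[{"xyz":[0.2,0,2],"turn":[0,-0.001,0],"gripper":0},{"xyz":[0,-0.5,2.4],"turn":[0,0,0],"gripper":0},{"xyz":[0,-0.5,0.8],"turn":[0,0,0],"gripper":0},{"xyz":[0,0,0],"turn":[0,0,0],"gripper":0},{"xyz":[0,0,0],"turn":[0,0,0],"gripper":0}]'

```text
time: 17.6
eef_pos: [581.4, -363.5, 80.4]
ee_rot: [[-0.213, 0.871, 0.443], [0.977, 0.19, 0.096], [-0.0, 0.454, -0.891]]
ft_force: [1.4, 0.8, -2.3]
gripper_width: 19.3
grip_force: 72.4
```

Run:
```python
from h import *
go(G,Rg);print(get_obs()["ft_force"])
```

```text
at [ 581.4 -363.5   80.4] shift(now) [-0.1 -0.   0.1] turn [-0.001  0.    -0.   ] shift(after) [-0.1 -0.   0.1]
[ 1.36656494  0.83085056 -2.3283848 ]
```

Emit:
drive_tool --steps '[{"xyz":[0,-0.2,0.6],"turn":[0,0,0],"gripper":0},{"xyz":[0,0,0],"turn":[0,0,0],"gripper":0},{"xyz":[0,0,0],"turn":[0,0,0],"gripper":0}]'

```text
time: 17.98
eef_pos: [581.4, -363.5, 80.2]
ee_rot: [[-0.213, 0.871, 0.443], [0.977, 0.19, 0.096], [-0.0, 0.454, -0.891]]
ft_force: [-4.4, 1.7, 6.0]
gripper_width: 19.0
grip_force: 73.4
```

Emit:
drive_tool --steps '[{"xyz":[0,0,0],"turn":[0,0,0],"gripper":1},{"xyz":[0,0,0],"turn":[0,0,0],"gripper":1},{"xyz":[0,0,0],"turn":[0,0,0],"gripper":1},{"xyz":[0,0,0],"turn":[0,0,0],"gripper":1},{"xyz":[0,0,-30],"turn":[0,0,0],"gripper":1},{"xyz":[0,0,-50],"turn":[0,0,0],"gripper":1},{"xyz":[0,0,-60],"turn":[0,0,0],"gripper":1},{"xyz":[0,0,-60],"turn":[0,0,0],"gripper":1}]' --force 50

```text
time: 18.98
eef_pos: [491.8, -382.8, 259.5]
ee_rot: [[-0.213, 0.871, 0.443], [0.977, 0.19, 0.096], [-0.0, 0.453, -0.891]]
ft_force: [0.2, -0.8, 0.2]
gripper_width: 85.3
grip_force: 0.0
```

Emit:
drive_tool --steps '[{"xyz":[0,0,0],"turn":[0,0,0],"gripper":1},{"xyz":[0,0,0],"turn":[0,0,0],"gripper":1}]'

```text
time: 19.23
eef_pos: [492.6, -382.7, 257.8]
ee_rot: [[-0.213, 0.871, 0.443], [0.977, 0.19, 0.096], [-0.0, 0.453, -0.891]]
ft_force: [-1.1, -0.7, -0.3]
gripper_width: 85.6
grip_force: 0.0
```

Run:
```python
from h import *
o=get_obs()
m=camera_model("wrist");im=get_image("wrist");cv2.imwrite("pics/w6.png",im)
b=mask(im,(4,110,100),(16,255,255));c=np.argwhere(b[100:330,260:370])[:,::-1]+[260,100];print("plate px",c.min(0),c.max(0))
s=seat-3.8*n-4.5*ey;print("expected",proj(m,[s+105*a+u*n+v*ey for u in(-10,10) for v in(-46,46)]).round(0).tolist())
go(np.array([531,357,230]),Rd(80));print(o["qpos"].round(2))
```

```text
plate px [310 133] [332 236]
expected [[309.0, 239.0], [308.0, 132.0], [332.0, 239.0], [334.0, 132.0]]
at [ 492.6 -382.2  256.9] shift(now) [714.1 161.3 113. ] turn [ 0.464 -0.093  0.382] shift(after) [734.7 -90.5  26.9]
[-0.89  0.23  1.83  0.53  0.93 -1.39]
```

View pics/w6.png

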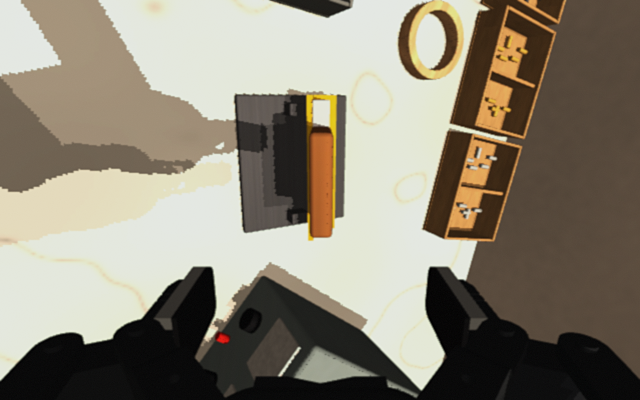

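The scraper stands back in the rest: plate at (321,133–236), matching the expected corners.

Emit:
drive_tool --steps '[{"xyz":[0,0,0],"turn":[0.116,-0.0233,0.0955],"gripper":1},{"xyz":[0,0,0],"turn":[0.116,-0.0233,0.0955],"gripper":1},{"xyz":[0,0,0],"turn":[0.116,-0.0233,0.0955],"gripper":1},{"xyz":[0,0,0],"turn":[0.116,-0.0233,0.0955],"gripper":1},{"xyz":[52.5,-6.5,1.9],"turn":[0,0,0],"gripper":1},{"xyz":[52.5,-6.5,1.9],"turn":[0,0,0],"gripper":1},{"xyz":[52.5,-6.5,1.9],"turn":[0,0,0],"gripper":1},{"xyz":[52.5,-6.5,1.9],"turn":[0,0,0],"gripper":1}]'

```text
time: 20.27
eef_pos: [503.3, -169.0, 248.0]
ee_rot: [[0.173, 0.985, -0.002], [0.985, -0.173, -0.0], [-0.001, -0.002, -1.0]]
ft_force: [0.6, 0.7, 0.0]
gripper_width: 85.3
grip_force: 0.0
```

Emit:
drive_tool --steps '[{"xyz":[52.5,-6.5,1.9],"turn":[0,0,0],"gripper":1},{"xyz":[52.5,-6.5,1.9],"turn":[0,0,0],"gripper":1},{"xyz":[52.5,-6.5,1.9],"turn":[0,0,0],"gripper":1},{"xyz":[52.5,-6.5,1.9],"turn":[0,0,0],"gripper":1},{"xyz":[52.5,-6.5,1.9],"turn":[0,0,0],"gripper":1},{"xyz":[52.5,-6.5,1.9],"turn":[0,0,0],"gripper":1},{"xyz":[52.5,-6.5,1.9],"turn":[0,0,0],"gripper":1},{"xyz":[52.5,-6.5,1.9],"turn":[0,0,0],"gripper":1}]'

```text
time: 21.28
eef_pos: [524.7, 253.3, 232.0]
ee_rot: [[0.173, 0.985, -0.002], [0.985, -0.173, -0.003], [-0.003, -0.002, -1.0]]
ft_force: [0.4, -0.6, 0.5]
gripper_width: 85.2
grip_force: 0.0
```

Emit:
drive_tool --steps '[{"xyz":[52.5,-6.5,1.9],"turn":[0,0,0],"gripper":1},{"xyz":[52.5,-6.5,1.9],"turn":[0,0,0],"gripper":1},{"xyz":[0,0,0],"turn":[0,0,0],"gripper":1},{"xyz":[0,0,0],"turn":[0,0,0],"gripper":1},{"xyz":[0,0,0],"turn":[0,0,0],"gripper":1},{"xyz":[0,0,0],"turn":[0,0,0],"gripper":1}]'

```text
time: 22.02
eef_pos: [531.4, 355.8, 230.2]
ee_rot: [[0.175, 0.985, 0.001], [0.985, -0.175, -0.002], [-0.002, 0.001, -1.0]]
ft_force: [0.3, -0.7, 0.8]
gripper_width: 85.5
grip_force: 0.0
```

Run:
```python
from h import *
import pickle
o=get_obs();m=camera_model("wrist");im=get_image("wrist");cv2.imwrite("pics/w7.png",im);pickle.dump(m,open("w7.pkl","wb"))
print(o["time"],o["eef_pos"],o["qvel"].round(3))
g=mask(im,(50,60,30),(90,255,255));print("mat",rect(m,g,3))
```

```text
22.025 [531.39206993 355.78097842 230.17466147] [ 0.001 -0.003 -0.002  0.    -0.001  0.   ]
mat [548.1, 354.7, 147.8, 128.0, -1.4]
```

View pics/w7.png

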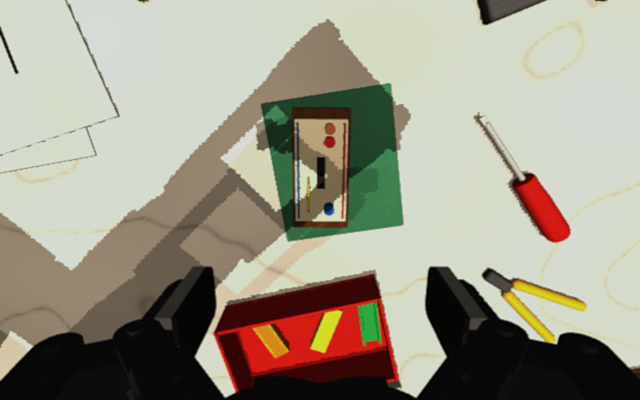

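The module is at (322,167), nearly upright in the image (293–350, 107–228). The three offcuts lie in the red tray at (270,340), (326,332) and (369,322).

Run:
```python
from h import *
import pickle
m=pickle.load(open("w7.pkl","rb"));im=cv2.imread("pics/w7.png")
g=255-mask(im,(50,50,20),(95,255,255));e=np.zeros_like(g);e[100:236,284:362]=g[100:236,284:362]
e=cv2.morphologyEx(e,cv2.MORPH_OPEN,np.ones((7,7)))
print("base top",rect(m,e,23))
c=mask(im,(5,10,100),(30,140,255));f=np.zeros_like(c);f[110:226,290:355]=c[110:226,290:355];f=cv2.morphologyEx(f,cv2.MORPH_CLOSE,np.ones((15,15)))
print("cream",rect(m,f,31))
r=rect(m,e,23);go(np.array([r[0],r[1],5]),Rd(90+r[4]))
```

```text
base top [533.2, 358.3, 119.9, 55.8, -10.6]
cream [532.8, 357.8, 99.9, 51.8, -10.0]
at [531.5 355.9 230.3] shift(now) [  3.    1.  225.3] turn [0.001 0.001 0.009] shift(after) [  2.7   1.2 225.3]
```

Emit:
drive_tool --steps '[{"xyz":[2.8,1.1,40],"turn":[0.001,0.001,0.006],"gripper":1},{"xyz":[0,0,50],"turn":[0,0,0],"gripper":1},{"xyz":[0,0,50],"turn":[0,0,0],"gripper":1},{"xyz":[0,0,45],"turn":[0,0,0],"gripper":1},{"xyz":[0,0,25],"turn":[0,0,0],"gripper":1},{"xyz":[0,0,0],"turn":[0,0,0],"gripper":1},{"xyz":[0,0,0],"turn":[0,0,0],"gripper":1},{"xyz":[0,0,0],"turn":[0,0,0],"gripper":1}]'

```text
time: 23.08
eef_pos: [533.9, 359.7, 21.9]
ee_rot: [[0.18, 0.984, 0.002], [0.984, -0.18, 0.001], [0.001, 0.002, -1.0]]
ft_force: [0.2, 0.4, 0.8]
gripper_width: 85.5
grip_force: 0.0
```

Run:
```python
from h import *
go(np.array([533.2,358.2,5]),Rd(79.6));print(get_obs()["ft_force"])
```

```text
at [533.9 359.7  21.9] shift(now) [-1.7 -0.5 16.9] turn [ 0.002 -0.001  0.   ] shift(after) [-1.6 -0.4 16.9]
[0.24107892 0.39093766 0.78488922]
```

Emit:
drive_tool --steps '[{"xyz":[-1.6,-0.4,10],"turn":[0.002,-0.001,0],"gripper":1},{"xyz":[0,0,7],"turn":[0,0,0],"gripper":1},{"xyz":[0,0,0],"turn":[0,0,0],"gripper":1},{"xyz":[0,0,0],"turn":[0,0,0],"gripper":0.75},{"xyz":[0,0,0],"turn":[0,0,0],"gripper":0.68},{"xyz":[0,0,0],"turn":[0,0,0],"gripper":0.5},{"xyz":[0,0,0],"turn":[0,0,0],"gripper":0.5},{"xyz":[0,0,0],"turn":[0,0,0],"gripper":0.5}]' --force 35

```text
time: 24.08
eef_pos: [532.4, 357.9, 3.5]
ee_rot: [[0.18, 0.984, -0.002], [0.984, -0.18, -0.001], [-0.001, -0.002, -1.0]]
ft_force: [-1.0, 0.5, 5.7]
gripper_width: 54.8
grip_force: 38.3
```

Run:
```python
from h import *
o=get_obs();print(o["eef_pos"],o["gripper_width"],o["grip_force"],o["ft_force"])
im=get_image("top");m=camera_model("top")
print("tape",rect(m,mask(im,(100,120,60),(125,255,255)),60,(280,200,370,275)))
# inner/outer tape from w5 / w3 pictures were partly hidden: use inner contour here
mk=mask(im,(100,100,50),(125,255,255));b=np.zeros_like(mk);b[200:275,280:370]=mk[200:275,280:370]
cs,h=cv2.findContours(b,cv2.RETR_CCOMP,cv2.CHAIN_APPROX_NONE)
for c,q in zip(cs,h[0]):
    if cv2.contourArea(c)>300: print(q[3],cv2.minAreaRect(ray(m,c.reshape(-1,2),60)[:,:2].astype(np.float32)))
```

```text
[532.38878653 357.85987572   3.54325757] 54.83138738878723 38.26553821563721 [-1.02921768  0.4618238   5.65112909]
tape [492.1, 7.1, 169.3, 105.4, 3.4]
-1 ((492.0439758300781, 6.895042419433594), (105.8362808227539, 169.8861846923828), 3.424715995788574)
0 ((492.5289001464844, 6.5435638427734375), (91.95549011230469, 155.9278564453125), 3.3494043350219727)
```

Emit:
drive_tool --steps '[{"xyz":[0,0,-15],"turn":[0,0,0],"gripper":0.5},{"xyz":[0,0,-40],"turn":[0,0,0],"gripper":0.5},{"xyz":[0,0,-50],"turn":[0,0,0],"gripper":0.5},{"xyz":[0,0,-50],"turn":[0,0,0],"gripper":0.5},{"xyz":[0,0,-45],"turn":[0,0,0],"gripper":0.5},{"xyz":[0,0,0],"turn":[0,0,-0.08],"gripper":0.5},{"xyz":[0,0,0],"turn":[0,0,-0.08],"gripper":0.5},{"xyz":[0,0,0],"turn":[0,0,-0.08],"gripper":0.5}]'

```text
time: 25.12
eef_pos: [532.4, 357.7, 203.9]
ee_rot: [[-0.062, 0.998, -0.002], [0.998, 0.062, -0.001], [-0.001, -0.002, -1.0]]
ft_force: [-0.5, 0.3, -1.4]
gripper_width: 55.4
grip_force: 37.7
```

Emit:
drive_tool --steps '[{"xyz":[-25,-4,0],"turn":[0,0,0],"gripper":0.5},{"xyz":[-45,-8,0],"turn":[0,0,0],"gripper":0.5},{"xyz":[-45,-8,0],"turn":[0,0,0],"gripper":0.5},{"xyz":[-45,-8,0],"turn":[0,0,0],"gripper":0.5},{"xyz":[-45,-8,0],"turn":[0,0,0],"gripper":0.5},{"xyz":[-45,-8,0],"turn":[0,0,0],"gripper":0.5},{"xyz":[-45,-8,0],"turn":[0,0,0],"gripper":0.5},{"xyz":[-35,-6,0],"turn":[0,0,0],"gripper":0.5}]'

```text
time: 26.12
eef_pos: [492.7, 22.5, 203.9]
ee_rot: [[-0.056, 0.998, -0.002], [0.998, 0.056, -0.002], [-0.001, -0.003, -1.0]]
ft_force: [0.3, 0.6, -1.0]
gripper_width: 55.0
grip_force: 37.7
```

Emit:
drive_tool --steps '[{"xyz":[-18,-2,0],"turn":[0,0,0],"gripper":0.5},{"xyz":[0,0,0],"turn":[0,0,0],"gripper":0.5},{"xyz":[0,0,0],"turn":[0,0,0],"gripper":0.5},{"xyz":[0,0,0],"turn":[0,0,0],"gripper":0.5}]'

```text
time: 26.62
eef_pos: [493.2, 7.9, 203.6]
ee_rot: [[-0.06, 0.998, -0.002], [0.998, 0.06, -0.001], [-0.001, -0.002, -1.0]]
ft_force: [0.4, 0.4, -0.6]
gripper_width: 55.0
grip_force: 37.7
```

Run:
```python
from h import *
import pickle
o=get_obs();m=camera_model("wrist");im=get_image("wrist");cv2.imwrite("pics/w8.png",im);pickle.dump(m,open("w8.pkl","wb"))
print(o["time"],o["eef_pos"],o["gripper_width"],o["ft_force"])
mk=mask(im,(100,120,60),(125,255,255));print("tape",rect(m,mk,60),np.argwhere(mk).min(0),np.argwhere(mk).max(0))
go(np.array([492.8,7.2,61]),Rd(93.4))
```

```text
26.625 [493.23685939   7.85662498 203.59095351] 55.038211512382745 [ 0.38594265  0.43335047 -0.62301526]
tape [490.2, 72.4, 104.8, 34.8, -86.5] [ 83 251] [376 390]
at [493.3   7.8 203.6] shift(now) [-4.000e-01 -1.000e-01  1.426e+02] turn [-0.002  0.001  0.001] shift(after) [ -0.6  -0.5 142.6]
```

View pics/w8.png

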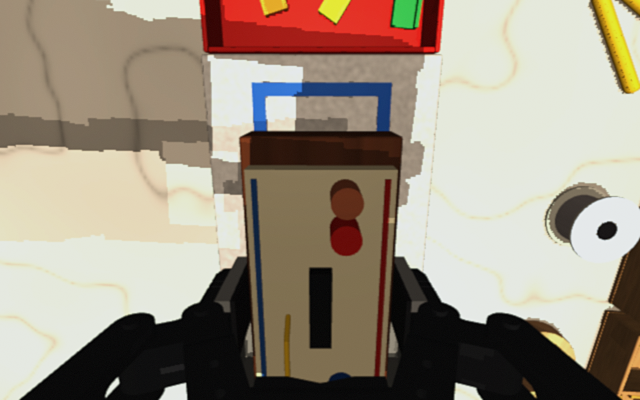

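The held module (320,250) hangs inside the tape frame, whose far end spans (252–390, 83–130). The offcuts remain in the red tray.

Emit:
drive_tool --steps '[{"xyz":[-2.1,-0.1,30],"turn":[-0.002,0.001,0],"gripper":0.5},{"xyz":[0,0,40],"turn":[0,0,0],"gripper":0.5},{"xyz":[0,0,35],"turn":[0,0,0],"gripper":0.5},{"xyz":[0,0,20],"turn":[0,0,0],"gripper":0.5},{"xyz":[0,0,10],"turn":[0,0,0],"gripper":0.5},{"xyz":[0,0,0],"turn":[0,0,0],"gripper":0.5},{"xyz":[0,0,0],"turn":[0,0,0],"gripper":0.5}]'

```text
time: 27.55
eef_pos: [493.8, 5.0, 69.5]
ee_rot: [[-0.059, 0.998, 0.001], [0.998, 0.059, -0.0], [-0.0, 0.001, -1.0]]
ft_force: [0.0, 0.5, -0.0]
gripper_width: 55.0
grip_force: 37.6
```

Emit:
drive_tool --steps '[{"xyz":[0,0,3],"turn":[0,0,0],"gripper":0.5},{"xyz":[0,0,2],"turn":[0,0,0],"gripper":0.5},{"xyz":[0,0,0],"turn":[0,0,0],"gripper":0.5},{"xyz":[0,0,0],"turn":[0,0,0],"gripper":0.5}]'

```text
time: 28.05
eef_pos: [493.1, 4.8, 63.7]
ee_rot: [[-0.059, 0.998, -0.0], [0.998, 0.059, -0.0], [-0.0, -0.0, -1.0]]
ft_force: [-0.3, -0.1, -1.2]
gripper_width: 54.8
grip_force: 37.6
```

Emit:
drive_tool --steps '[{"xyz":[0.8,0,1],"turn":[0,0,0],"gripper":0.5},{"xyz":[0,0,1],"turn":[0,0,0],"gripper":0.5},{"xyz":[0,0,0],"turn":[0,0,0],"gripper":0.5},{"xyz":[0,0,0],"turn":[0,0,0],"gripper":0.5}]'

```text
time: 28.55
eef_pos: [493.0, 5.6, 61.6]
ee_rot: [[-0.059, 0.998, -0.0], [0.998, 0.059, -0.0], [-0.0, -0.0, -1.0]]
ft_force: [1.0, 0.7, -1.4]
gripper_width: 55.1
grip_force: 37.6
```

Emit:
drive_tool --steps '[{"xyz":[0,0,0.8],"turn":[0,0,0],"gripper":0.5},{"xyz":[0,0,0],"turn":[0,0,0],"gripper":0.5},{"xyz":[0,0,0],"turn":[0,0,0],"gripper":0.5}]'

```text
time: 28.92
eef_pos: [493.1, 5.6, 60.9]
ee_rot: [[-0.059, 0.998, -0.0], [0.998, 0.059, -0.0], [-0.0, -0.0, -1.0]]
ft_force: [-0.5, 0.5, -2.1]
gripper_width: 55.1
grip_force: 37.6
```

Emit:
drive_tool --steps '[{"xyz":[0,0,0.6],"turn":[0,0,0],"gripper":0.5},{"xyz":[0,0,0],"turn":[0,0,0],"gripper":0.5},{"xyz":[0,0,0],"turn":[0,0,0],"gripper":0.5}]'

```text
time: 29.3
eef_pos: [493.1, 5.6, 60.5]
ee_rot: [[-0.059, 0.998, -0.0], [0.998, 0.059, -0.0], [-0.0, -0.0, -1.0]]
ft_force: [-0.9, -0.5, 5.5]
gripper_width: 54.9
grip_force: 38.5
```

Emit:
drive_tool --steps '[{"xyz":[0,0,0],"turn":[0,0,0],"gripper":0.75},{"xyz":[0,0,0],"turn":[0,0,0],"gripper":0.9},{"xyz":[0,0,0],"turn":[0,0,0],"gripper":1},{"xyz":[0,0,0],"turn":[0,0,0],"gripper":1},{"xyz":[0,0,-15],"turn":[0,0,0],"gripper":1},{"xyz":[0,0,-50],"turn":[0,0,0],"gripper":1},{"xyz":[0,0,-60],"turn":[0,0,0],"gripper":1},{"xyz":[0,0,-60],"turn":[0,0,0],"gripper":1}]'

```text
time: 30.3
eef_pos: [492.7, 5.6, 248.2]
ee_rot: [[-0.059, 0.998, 0.0], [0.998, 0.059, -0.0], [-0.0, 0.0, -1.0]]
ft_force: [0.2, 0.6, 0.3]
gripper_width: 85.5
grip_force: 0.0
```

Emit:
drive_tool --steps '[{"xyz":[-30,0,0],"turn":[0,0,0],"gripper":1},{"xyz":[-50,0,0],"turn":[0,0,0],"gripper":1},{"xyz":[0,0,0],"turn":[0,0,0],"gripper":1},{"xyz":[0,0,0],"turn":[0,0,0],"gripper":1},{"xyz":[0,0,0],"turn":[0,0,0],"gripper":1}]'

```text
time: 30.92
eef_pos: [497.7, -73.4, 245.5]
ee_rot: [[-0.06, 0.998, -0.0], [0.998, 0.06, 0.0], [0.0, -0.0, -1.0]]
ft_force: [-0.8, -0.2, -0.2]
gripper_width: 85.4
grip_force: 0.0
```

Run:
```python
from h import *
o=get_obs();m=camera_model("wrist");im=get_image("wrist");cv2.imwrite("pics/w9.png",im);print(o["time"],o["eef_pos"])
mk=mask(im,(100,120,60),(125,255,255))
cs,h=cv2.findContours(mk,cv2.RETR_CCOMP,cv2.CHAIN_APPROX_NONE)
for c,q in zip(cs,h[0]):
    if cv2.contourArea(c)>1500: print(q[3],cv2.boundingRect(c),cv2.minAreaRect(ray(m,c.reshape(-1,2),60)[:,:2].astype(np.float32)))
hsv=cv2.cvtColor(im,cv2.COLOR_BGR2HSV)
w=mask(im,(3,80,20),(16,255,140));w=cv2.morphologyEx(w,cv2.MORPH_CLOSE,np.ones((9,9)))
print("wood",rect(m,w,80))
for k,lo,hi in(("or",(8,150,80),(21,255,255)),("gr",(45,120,60),(80,255,255)),("ye",(22,150,100),(35,255,255))):
    try: print(k,rect(m,mask(im,lo,hi),15,(0,0,640,140)))
    except Exception as e: print(k,e)
```

```text
30.925 [497.69459973 -73.3547747  245.45619581]
-1 (257, 0, 129, 184) ((494.6506042480469, -2.2562026977539062), (105.30775451660156, 152.31143188476562), 3.4882915019989014)
wood [493.5, 5.6, 118.1, 55.2, 3.3]
or [489.7, 72.3, 64.3, 10.1, -86.5]
gr max() iterable argument is empty
ye [761.8, 100.2, 5.5, 0.8, -86.5]
```

```bash
python3 -c "
from rig import hand_in
print(hand_in())"
```

```text
the job is handed in; nothing more can be done
None
```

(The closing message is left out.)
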